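# Tip the red terrazzo stair-edge sample onto its long leg

## Robot

A 7-joint arm with a two-finger parallel gripper is mounted at the origin on the work surface. World frame = base frame: x ahead of the robot, y to its left, z up, the work surface at z = 0. Lengths are in m, angles in rad, forces in N, time in s.
With the tool pointing down it reaches from about 0.425 to 1.025 m from the base axis. Payload 9.4 kg.
Tool frame: the origin (TCP) lies at the very end of the fingers, on their centre line; the grasp point (between the pads) lies 19 mm behind it (bot.pinch_z is the distance from the TCP to the grasp point, in m); z points along the fingers, y is the line along which they close (so a half turn about z gives the same grasp; the last joint's range is limited). The gripper opens to 93 mm and grips with 3 to 60 N. Pads are 15 mm wide; open, the fingers measure 128 mm over their backs; the gripper's body (75 mm by 188 mm) begins 65 mm behind the grasp point.
Start: joints at [-1.354, 0.599, -0.003, 1.599, 0.002, 0.943, -0.08], TCP at [0.21, 0.694, 0.219] pointing down, gripper open.
Joint ranges: [-2.57, 2.57], [-0.35, 1.97], [-1.29, 1.29], [0.11, 2.56], [-1.05, 4.19], [0.11, 1.86], [-2.63, 2.63]. Speed limits (rad/s): [2.22, 2.22, 3.01, 3.01, 3.14, 3.14, 3.14].

## Interface

Orientations are given as a rotation vector (axis times angle).
In Python, from cell import bot gives the robot as it stands.
- The arm moves only by the tool send_rows, never from a script. Its argument "targets" is a list that holds one entry, the list of rows, each a list of 5 numbers: the opening in per cent of the stroke, from 0 (shut) to 100 (fully open), then the shift along the tool's x, y, z in m, then the turn about the tool's z in rad. A call has 1 to 8 rows; each row is the pose to reach, as a shift and turn from the pose commanded when the call began, along the tool's axes at that moment; what a row does not reach only later rows make up. A row lasts 1/12 s, in which the tool goes at most 41.7 mm and 7.16 degrees, less where a joint would pass 70% of its speed; a pose out of reach is approached as far as the arm can. A call with a gripper value outside its range is refused whole. The fingers move at their own pace and stop on an object; "force" is the grip in N (left out, the last holds). Time passes only in rows, so rows that repeat a pose let the fingers close. It gives the time, the measured TCP pose, the force, the opening and the grip force at its end, in the units of the state.
- bot.state(): the state, without advancing time (a new reading comes with each control period).
- bot.get_image(name): name is "scene" or "side" or "wrist"; returns a dict with "color" (384x512x3 uint8, red, green, blue), "vfov" (degrees; the focal length in pixels is half the picture's height over the tangent of half this angle, whatever the lens; pixels are square), "cx", "cy" (the principal point, pixels), "R" (3x3) and "t" (3): a world point X has camera coordinates R X + t. Camera axes: x right, y down, z forward; pixel columns grow to the right and rows downward; lengths in m; the calibration is good to about 2 mm. A picture is of the moment at which its call begins. There is no depth.
- bot.close_job(): hands the job in; it is judged then, once.
Trained networks look in the newest picture that a camera, given by its name, has taken for a name from the list of things; names that differ only in an ending like _2 or _b are one class to them, and where a whole thing is asked for, a point or a joint stands for the part that bears it (a point fixed in the world has none). Each returns a list of dicts, best first, with "score" (0 to 1); they miss things now and then, are a little off and sometimes report something else, mostly with a low value. They report only what shows in the picture. A call takes as long as a camera call. They do not tell look-alikes from the thing itself.
- bot.find_in(camera, name): "at" ([x, y, z] in m, in world coordinates, good to about 4 mm: the middle of the surface that is visible of it).
The state is a dict: "clock": time; "qpos": joint angles; "qvel": joint speeds; "joint_efforts": joint torques, N m; "eef_pos": TCP position; "tool_rot": TCP orientation; "contact_force": force on the tool from outside, world axes, zero at the start; "torque": the same for the moment, N m; "opening": opening from 0.0 (shut) to 1.0 (fully open); "finger_force": force on a finger pad.
Only numpy, scipy, OpenCV 4.12 (cv2) and the standard library are available. Lean on these libraries where they do the work, as an engineer would, in place of code of your own. Each camera call takes 0.05 s, during which the arm holds its last target. There are 200 camera calls.

## Task

The red L-shaped terrazzo sample stands on its short leg. Tip it over about its corner, where it is, so that it lies with its long leg flat on the board and its short leg standing straight up. Leave the charcoal sample and the round sample disc where they are.

Things in the scene. Friction and masses are not known exactly. Their poses are not given: they have to be found in the camera images.
- red_sample: Loose dark red terrazzo L, pale chips, 0.35-0.7 kg, 60 mm wide (y), legs 20 mm thick. Origin: middle of the outer corner edge, on the board. Short leg along +x (0-70 mm), flat at start; long leg along +z (0-120 mm), up at start. Tipped: x up, long leg flat, corner within 40 mm of its start. 1-2 N near the long leg's top, towards -x, tips it without sliding; past 24 degrees it falls by itself.
- charcoal_sample: Loose L-shaped sample of the same shape, size and axes as the red one, but charcoal grey; it too stands on its short leg. Not to be disturbed.
- disc: Loose round terrazzo sample, dull mauve-brown, 70 mm across and 18 mm high, lying flat on the board. Origin: centre of its underside. Not to be disturbed.
- board: Fixed flat wooden work board, 360 mm (its x) by 660 mm (its y), 12 mm thick, with a sand-coloured top; the samples and the disc stand on it. Origin: centre of its underside, on the table; its top is 12 mm above that.
Mind the look-alikes: they are no part of the job. There is more than one size of the red_sample; the one meant has the size given above.

How it is judged:
At the end, for the whole second after the job is handed in: The red sample rests on the board on its long leg, its short leg pointing up within 10 degrees, its corner edge within 40 mm of where it began and no more than 8 mm above the board's top, at rest (angle between red_sample's own x axis and vertical below 0.175 rad and distance of red_sample from where it was at the start of the episode below 0.04 m and z of red_sample in the frame of board below 0.02 m and linear speed of red_sample below 0.02 m/s and angular speed of red_sample below 0.1 rad/s); the robot touches nothing.
It fails at once if the charcoal sample is shifted or tipped (distance of charcoal_sample from where it was at the start of the episode above 0.02 m or angle between charcoal_sample's own z axis and vertical above 0.175 rad).
It fails at once if the sample disc is shifted (distance of disc from where it was at the start of the episode above 0.02 m).
It also fails if it takes over 29 s, if anything falls off the work surface, if the arm or the gripper's body presses on something with over 40 N, if the wrist force passes 120 N, or if a joint passes its speed limit or range.

## Working session

There is one attempt and no reset: what is moved stays moved. The work goes in short steps, Python scripts to look and compute and a tool call to move; the robot and the scene stay as the last step left them, time stands still between calls to the robot, and variables do not carry over. Pictures are saved under pics/ and viewed, at most 10 in all, crops included, and the job is handed in when it is done.

Besides the shell and the picture viewer there is one more tool, called by a JSON object that holds its "op" and its "data", one argument or row to a line. send_rows: Moves the arm, as the interface text tells. Its arguments: {"type":"object","properties":{"targets":{"type":"array"},"force":{"type":"number"}},"required":["targets"]}

```bash
mkdir -p pics
cat > h.py <<'E'
from cell import bot
import cv2,numpy as np
def snap(c,f):
    im=bot.get_image(c); cv2.imwrite('pics/'+f,im['color'][:,:,::-1]); return im
def px(im,X):
    p=im['R']@np.array(X)+im['t']; f=192/np.tan(np.radians(im['vfov'])/2)
    return im['cx']+f*p[0]/p[2], im['cy']+f*p[1]/p[2]
def ray(im,u,v,z):
    R=np.array(im['R']);f=192/np.tan(np.radians(im['vfov'])/2)
    d=R.T@np.array([(u-im['cx'])/f,(v-im['cy'])/f,1]);o=-R.T@np.array(im['t'])
    return o+d*(z-o[2])/d[2]
E
python3 - <<'E'
from h import *
a=snap('scene','a.png');b=snap('side','b.png')
print(bot.state())
np.set_printoptions(precision=4,suppress=True)
for c,im in(('scene',a),('side',b)):
  print(c,-np.array(im['R']).T@im['t'])
  for n in('red_sample','charcoal_sample','disc','board'):
    for r in bot.find_in(c,n): print(c,n,np.round(r['at'],3),round(r['score'],2),np.round(px(im,r['at'])))
E
```

```text
{'clock': 0.1, 'qpos': array([-1.35371937,  0.60004158, -0.00251038,  1.60003206,  0.00179802,
        0.94289259, -0.07979634]), 'qvel': array([-9.84256073e-04, -3.58203055e-03, -9.19164524e-04, -2.72850151e-03,
        1.16446119e-03, -1.24588959e-03, -7.97870833e-05]), 'joint_efforts': array([ 6.14877601e-03, -7.66548157e+01,  1.50240675e+00, -2.52934098e+01,
       -5.22703410e-02,  1.34934357e-02,  9.03810837e-05]), 'eef_pos': array([0.20984708, 0.69352284, 0.21785572]), 'tool_rot': array([-4.59745401e-01, -3.10771339e+00,  2.15306062e-03]), 'contact_force': array([-0.14965519,  0.72015211, -0.18594532]), 'torque': array([ 0.05651432, -0.00841166,  0.01136373]), 'finger_force': 0.0, 'opening': 1.0002993857814055}
scene [ 1.2224 -0.0058  0.6993]
scene red_sample [0.644 0.215 0.058] 0.93 [307. 160.]
scene red_sample [0.848 0.118 0.049] 0.81 [283. 249.]
scene red_sample [0.733 0.405 0.037] 0.77 [403. 186.]
scene charcoal_sample [ 0.617 -0.131  0.06 ] 0.67 [144. 169.]
scene disc [0.699 0.018 0.028] 0.82 [220. 200.]
scene board [0.613 0.035 0.011] 0.59 [223. 174.]
side [0.3583 0.7314 0.7075]
side red_sample [0.834 0.133 0.037] 0.94 [192. 194.]
side red_sample [0.63  0.24  0.036] 0.65 [252. 260.]
side red_sample [0.715 0.419 0.02 ] 0.61 [161. 321.]
side charcoal_sample [ 0.609 -0.121  0.063] 0.56 [329. 150.]
side board [0.543 0.158 0.011] 0.7 [309. 255.]
```

View pics/a.png

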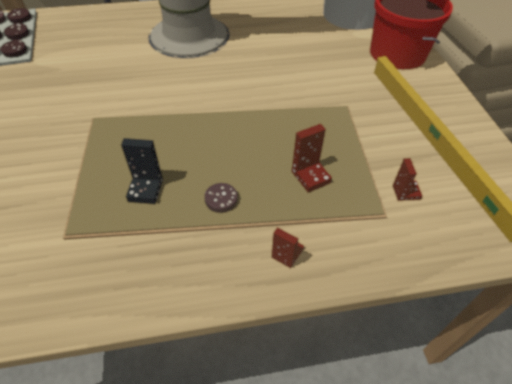

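View pics/b.png

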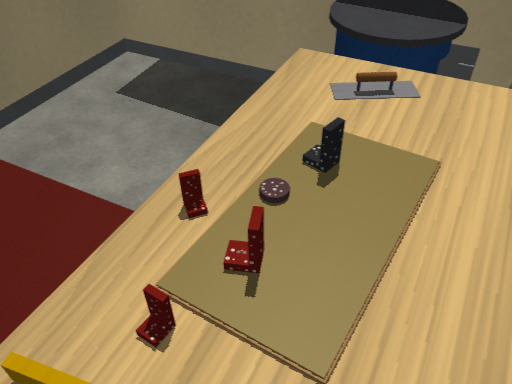

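Candidates in the scene image are (307,160) on the board, (283,249) off the board in front, and (403,186) off the board to the right. The first is the largest and the only one on the board, so it fits. I'll confirm it in an enlarged crop of both views.

Run:
```python
from h import *
a=cv2.imread('pics/a.png')[115:205,260:350];b=cv2.imread('pics/b.png')[195:285,205:295]
f=lambda i:cv2.resize(i,(400,400),interpolation=cv2.INTER_CUBIC)
cv2.imwrite('pics/c.png',np.hstack([f(a),f(b)]))
```

```text
(no output)
```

View pics/c.png

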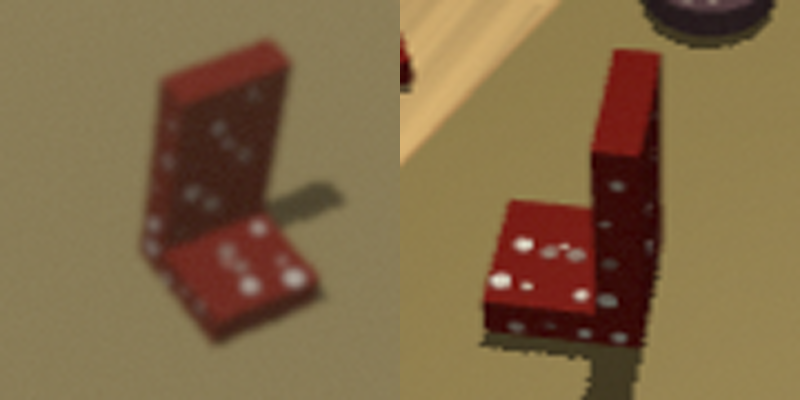

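The crop shows a 120/70 L, standing on its short leg, with that leg pointing at the scene camera and yawed. That matches the description. Next I fit its pose from the corner pixels.

```bash
cat > fit.py <<'E'
from h import *
from scipy.optimize import least_squares
a=bot.get_image('scene');b=bot.get_image('side')
S=[((20,-30,120),(170,107)),((20,30,120),(290,67)),((0,-30,120),(162,80)),((0,30,120),(268,40)),((70,-30,0),(215,342)),((70,30,0),(320,292)),((70,-30,20),(207,318)),((70,30,20),(315,275)),((20,-30,20),(165,250)),((20,30,20),(268,212))]
T=[((20,30,120),(192,152)),((0,30,120),(240,157)),((20,-30,120),(215,50)),((0,-30,120),(260,55)),((0,30,0),(240,345)),((70,30,0),(85,330)),((70,30,20),(85,302)),((70,-30,20),(110,202))]
def res(p):
    c,s=np.cos(p[2]),np.sin(p[2]);M=np.array([[c,-s,0],[s,c,0],[0,0,1]]);o=np.array([p[0],p[1],.012]);r=[]
    for im,L,off in((a,S,(260,115)),(b,T,(205,195))):
        for X,u in L: r+=list(np.array(px(im,o+M@np.array(X)/1000))-(np.array(u)+.5)/4.4444+.5-off)
    return np.array(r)
q=min((least_squares(res,[.62,.22,t]) for t in(0,.6,-.6,1.2)),key=lambda q:q.cost)
print(q.x,np.sqrt(np.mean(q.fun**2)))
x,y,t=q.x;ex=np.array([np.cos(t),np.sin(t),0])
from scipy.spatial.transform import Rotation as Ro
s=bot.state();R=Ro.from_rotvec(s['tool_rot']).as_matrix();print(R.round(3))
for d in(.055,.075,.1):
    P=np.array([x,y,0])+ex*d; P[2]=.112
    print(d,P,'tool shift',R.T@(P-s['eef_pos']))
print('yaw of tool x',np.arctan2(R[1,0],R[0,0]),'-ex in tool',R.T@-ex)
E
python3 fit.py
```

```text
[0.62066457 0.21503667 0.31731169] 0.9966618269672606
[[-0.957  0.29   0.   ]
 [ 0.29   0.957 -0.   ]
 [-0.    -0.    -1.   ]]
0.055 [0.67291884 0.23219742 0.112     ] tool shift [-0.57679704 -0.30789129  0.10668421]
0.075 [0.69192039 0.23843769 0.112     ] tool shift [-0.59317762 -0.29641625  0.10668508]
0.1 [0.71567233 0.24623803 0.112     ] tool shift [-0.61365334 -0.28207244  0.10668615]
yaw of tool x 2.847824578330386 -ex in tool [ 8.19028975e-01 -5.73752156e-01 -4.30839128e-05]
```

{"op": "send_rows", "data": {
  "targets": [
    [[0, -0.035, -0.016, 0, 0], [0, -0.07, -0.032, 0, 0], [0, -0.105, -0.048, 0, 0], [0, -0.14, -0.064, 0, 0], [0, -0.175, -0.08, 0, 0], [0, -0.21, -0.096, 0, 0], [0, -0.245, -0.112, 0, 0], [0, -0.28, -0.128, 0, 0]]
  ]
}}

```text
clock: 1.27
eef_pos: [0.4421, 0.489, 0.2189]
tool_rot: [0.46, 3.108, 0.0]
contact_force: [0.6, 0.3, -0.4]
opening: 0.474
finger_force: 0.0
```

{"op": "send_rows", "data": {
  "targets": [
    [[0, -0.035, -0.016, 0, -0.1], [0, -0.07, -0.032, 0, -0.2], [0, -0.105, -0.048, 0, -0.3], [0, -0.14, -0.064, 0, -0.4], [0, -0.175, -0.08, 0, -0.5], [0, -0.21, -0.096, 0, -0.61], [0, -0.245, -0.112, 0, -0.61], [0, -0.28, -0.128, 0, -0.61]]
  ]
}}

```text
clock: 1.93
eef_pos: [0.6733, 0.2849, 0.2188]
tool_rot: [-0.495, 3.102, 0.0]
contact_force: [0.4, 1.0, -0.3]
opening: 0.008
finger_force: 0.0
```

{"op": "send_rows", "data": {
  "targets": [
    [[0, -0.015, -0.026, 0, 0], [0, -0.029, -0.053, 0, 0], [0, -0.029, -0.053, 0.025, 0], [0, -0.029, -0.053, 0.05, 0], [0, -0.029, -0.053, 0.08, 0], [0, -0.029, -0.053, 0.107, 0], [0, -0.029, -0.053, 0.107, 0]]
  ]
}}

```text
clock: 2.52
eef_pos: [0.7129, 0.244, 0.1058]
tool_rot: [0.494, -3.094, 0.003]
contact_force: [-1.4, -0.5, -0.6]
opening: 0.01
finger_force: 0.0
```

Run:
```python
from h import *
a=snap('scene','d1.png')['color'];b=snap('side','d2.png')['color']
f=lambda i:cv2.resize(i[:,:,::-1],(400,400),interpolation=cv2.INTER_CUBIC)
cv2.imwrite('pics/d.png',np.hstack([f(a[60:220,220:380]),f(b[150:310,150:310])]))
print(bot.state()['eef_pos'])
```

```text
[0.71559445 0.24529699 0.11125857]
```

View pics/d.png

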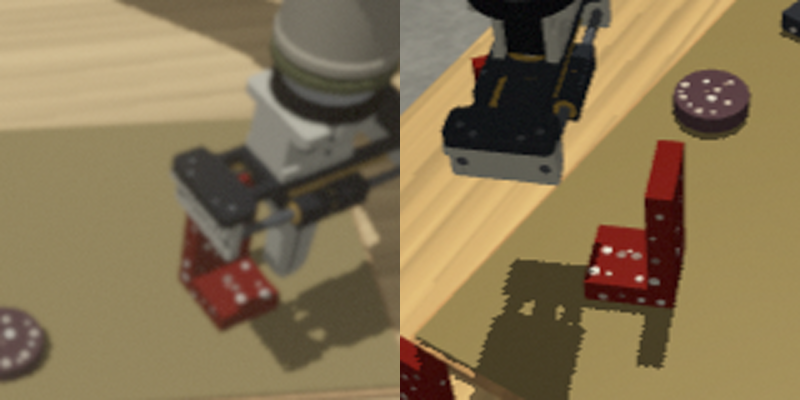

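Run:
```python
from h import *
s=bot.state();p=s['eef_pos']
for c,o in(('scene',(220,60)),('side',(150,150))):
  im=bot.get_image(c)
  for z in(0,.084): print(c,(np.array(px(im,p+[0,0,z]))-o)*2.5)
d=cv2.imread('pics/d2.png');cv2.imwrite('pics/e.png',cv2.resize(d[60:260,90:330],(720,600),interpolation=cv2.INTER_CUBIC))
```

```text
scene [284.31349171 264.04665014]
scene [303.13965593 184.93800869]
side [145.51766064 174.44821081]
side [135.19759869  88.54588518]
```

View pics/e.png

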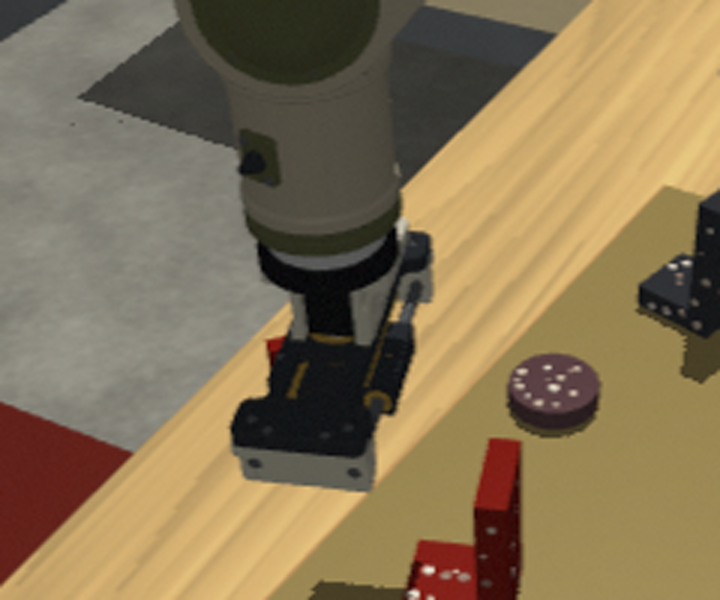

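{"op": "send_rows", "data": {
  "targets": [
    [[0, 0.02, 0, 0, 0], [0, 0.04, 0, 0, 0], [0, 0.055, 0, 0, 0], [0, 0.063, 0, 0, 0], [0, 0.068, 0, 0, 0], [0, 0.073, 0, 0, 0], [0, 0.078, 0, 0, 0], [0, 0.083, 0, 0, 0]]
  ]
}}

```text
clock: 3.38
eef_pos: [0.6378, 0.2199, 0.1122]
tool_rot: [-0.494, 3.1, 0.001]
contact_force: [0.9, 0.3, 0.7]
opening: 0.003
finger_force: 0.5
```

Run:
```python
from h import *
a=snap('scene','f1.png')['color'];b=snap('side','f2.png')['color']
f=lambda i:cv2.resize(i[:,:,::-1],(400,400),interpolation=cv2.INTER_CUBIC)
cv2.imwrite('pics/f.png',np.hstack([f(a[80:220,220:360]),f(b[160:300,170:310])]))
s=bot.state();print(s['eef_pos'],s['contact_force'])
```

```text
[0.6367026  0.21949501 0.11174075] [ 0.83361112  1.2904859  -0.07019846]
```

View pics/f.png

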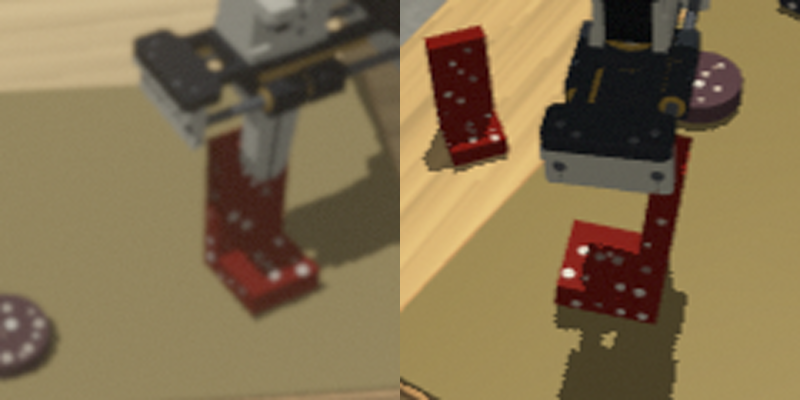

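The L is tipping about its corner: the side view shows the short leg lifted at crop (560,300). The corner has not visibly slid, so I keep pushing.

{"op": "send_rows", "data": {
  "targets": [
    [[0, 0.005, 0, 0, 0], [0, 0.01, 0, 0, 0], [0, 0.015, 0, 0, 0], [0, 0.02, 0, 0, 0], [0, 0.025, 0, 0, 0], [0, 0.03, 0, 0, 0], [0, 0.035, 0, 0, 0], [0, 0.04, 0, 0, 0]]
  ]
}}

```text
clock: 4.15
eef_pos: [0.5984, 0.2069, 0.1116]
tool_rot: [0.495, -3.102, 0.0]
contact_force: [0.0, 0.2, 0.8]
opening: 0.004
finger_force: 0.0
```

Run:
```python
from h import *
a=snap('scene','g1.png')['color'];b=snap('side','g2.png')['color']
f=lambda i:cv2.resize(i[:,:,::-1],(400,400),interpolation=cv2.INTER_CUBIC)
cv2.imwrite('pics/g.png',np.hstack([f(a[80:220,220:360]),f(b[160:300,170:310])]))
s=bot.state();print(s['eef_pos'],s['contact_force'])
```

```text
[0.59805774 0.20681167 0.11168101] [-0.66869498 -0.11881468  0.23871596]
```

View pics/g.png

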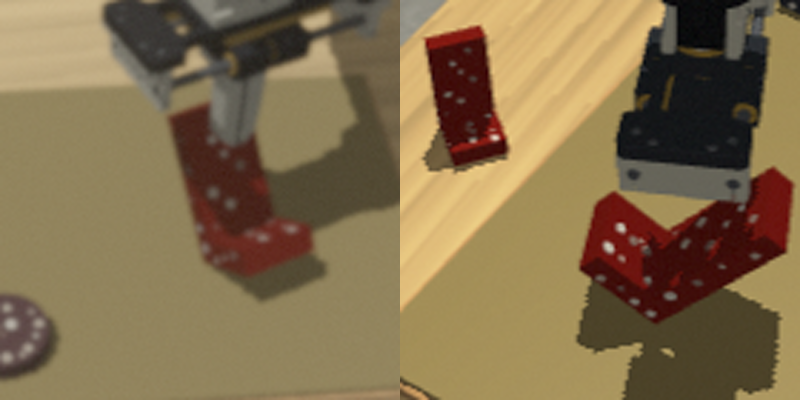

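The L is past its balance point and falling freely, about 45° over in the side view. I raise the tool clear.

{"op": "send_rows", "data": {
  "targets": [
    [[0, 0, 0, -0.02, 0], [0, 0, 0, -0.05, 0], [0, 0, 0, -0.08, 0], [0, -0.03, 0, -0.1, 0], [0, -0.07, 0, -0.1, 0], [0, -0.1, 0, -0.1, 0], [0, -0.13, 0, -0.1, 0], [0, -0.13, 0, -0.1, 0]]
  ]
}}

```text
clock: 4.92
eef_pos: [0.7268, 0.249, 0.2109]
tool_rot: [-0.494, 3.1, 0.001]
contact_force: [-1.0, -0.1, -0.7]
opening: 0.009
finger_force: 0.0
```

Run:
```python
from h import *
a=snap('scene','i1.png')['color'];b=snap('side','i2.png')['color']
f=lambda i:cv2.resize(i[:,:,::-1],(400,400),interpolation=cv2.INTER_CUBIC)
cv2.imwrite('pics/i.png',np.hstack([f(a[80:220,220:360]),f(b[160:300,170:310])]))
s=bot.state();print(s['clock'],s['eef_pos'],s['contact_force'])
```

```text
5.0167 [0.72275784 0.24770252 0.21059924] [-1.09816293  0.51214896 -0.04903668]
```

View pics/i.png

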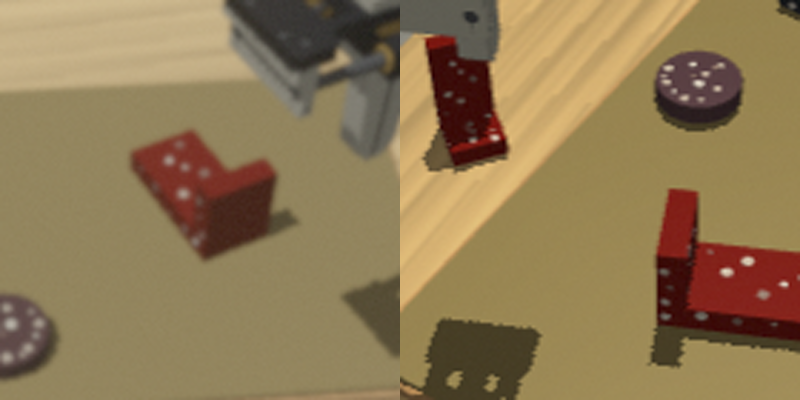

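The L lies on its long leg with the short leg upright. Its near corner was at side pixel (259,273) before and is at (260,274) now, so it has barely moved. The gripper is clear and the disc is undisturbed, so I hand in.

```bash
python3 -c "
from cell import bot
print(bot.close_job())"
```

```text
the job is handed in; nothing more can be done
None
```

The red sample is tipped over and lies on its long leg with its short leg upright; its corner moved about 1 px in the side view, nothing else was touched, and the job is handed in (no verdict was returned).

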